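Lock the tube block into the bench mixer with its toggle clamp

ROBOT

A 6-joint arm with a two-finger parallel gripper is mounted at the origin on the work surface. World frame = base frame: x ahead of the robot, y to its left, z up, the work surface at z = 0. Lengths are in m, angles in rad, forces in N, time in s.
With the tool pointing down it reaches from about 0.225 to 0.875 m from the base axis. Payload 3.4 kg.
Tool frame: the origin (TCP) lies between the finger pads; the fingertips stand 11 mm ahead of it and the grasp point (between the pads) lies 8 mm behind it (tips_ahead is the distance from the TCP to the fingertips, in m); z points along the fingers, x is the direction in which the jaws open and shut, and the axes are right-handed (so a half turn about z gives the same grasp; the last joint's range is limited). The gripper opens to 85 mm and grips with 20 to 120 N. Pads are 22 mm wide; open, the fingers measure 114 mm over their backs; the gripper's body (76 mm by 85 mm) begins 54 mm behind the grasp point. The pads swing forward as they close: fully open they stand 13 mm farther back than shut.
Start: joints at [0.992, 0.276, 1.505, -0, 1.361, -0.121], TCP at [0.254, 0.516, 0.242] pointing down, gripper open.
Joint ranges: [-2.89, 2.89], [-0.75, 2.08], [0.22, 2.7], [-1.18, 4.32], [0.11, 2.71], [-2.7, 2.7]. Speed limits (rad/s): [2.57, 2.57, 3.14, 3.14, 3.14, 3.14].

INTERFACE

Orientations are given as a unit quaternion [w, x, y, z].
In Python, from rig import get_state, get_image, sign_off, masks_of, tips_ahead gives the robot as it stands.
- The arm moves only by the tool play_rows, never from a script. Its argument "series" is a list of rows, each an object of numbers: "fingers": the closure, from -1 (fully open) to 1 (shut); "dx", "dy", "dz": the shift along the world's x, y, z in mm; "turn": the turn about the world's z in rad. A call has 1 to 20 rows; each row shifts and turns the pose as measured when the row begins; what a row does not reach is not made up. A row lasts 1/12 s, in which the tool goes at most 41.7 mm and 7.16 degrees, less where a joint would pass 70% of its speed; a pose out of reach is approached as far as the arm can. A call with a gripper value outside its range is refused whole. The fingers move at their own pace and stop on an object; "squeeze" is the grip in N (left out, the last holds). Time passes only in rows, so rows that do not move let the fingers close. It gives the time, the measured TCP pose, the force and the opening at its end, in the units of the state.
- get_state(): the state, without advancing time (a new reading comes with each control period).
- get_image(name): name is "scene" or "side" or "wrist"; returns a dict with "pixels" (480x640x3 uint8, red, green, blue), "vfov" (degrees; the focal length in pixels is half the picture's height over the tangent of half this angle, whatever the lens; pixels are square), "cx", "cy" (the principal point, pixels), "rvec" (rotation vector, rad) and "tvec" (3), from world to camera coordinates, as OpenCV has them; the wrist camera has in their place "hand_eye" (4x4, takes a point from camera to tool coordinates, whose origin is the TCP and whose axes are the tool frame's). Camera axes: x right, y down, z forward; pixel columns grow to the right and rows downward; lengths in m; the calibration is good to about 2 mm. A picture is of the moment at which its call begins: read the wrist's pose just before it. There is no depth.
- sign_off(): hands the job in, once; it reports no verdict.
Trained networks look in a picture, given as the dict that the camera call returned (one of the last four; its "shot" number tells which), for a name from the list of things; names that differ only in an ending like _2 or _b are one class to them, and where a whole thing is asked for, a point or a joint stands for the part that bears it (a point fixed in the world has none). Each returns a list of dicts, best first, with "p" (0 to 1); they miss things now and then, are a little off and sometimes report something else, mostly with a low value. They report only what shows in the picture. A call takes as long as a camera call.
- masks_of(picture, label): "region" (480x640 bool, what is visible of it) and "xy" ([column, row] in pixels, amid what is visible of it).
The state is a dict: "clock": time; "qpos": joint angles; "qd": joint speeds; "effort": joint torques, N m; "position": TCP position; "ee_rot": TCP orientation; "contact_force": force on the tool from outside, world axes, zero at the start; "moment": the same for the moment, N m; "width": finger opening in m.
Only numpy, scipy, OpenCV 4.12 (cv2) and the standard library are available. Lean on these libraries where they do the work, as an engineer would, in place of code of your own. Each camera call takes 0.05 s, during which the arm holds its last target. There are 200 camera calls.

TASK

Get the bench mixer ready to run: with the fingertips, push the tube block straight back on the platform until it is fully home against the back stop, and only then push the toggle clamp's upright handle over and down, past its dead point, until it snaps into lock with its foot pressing on the block. Do not lift the block, and leave the other things on the bench where they are.

Things in the scene. Friction and masses are not known exactly. Their poses are not given: they have to be found in the camera images.
- mixer: the block mixer, fixed (lengths in mm): low blue case 240 x 240 with a grey control panel on its front and an aluminium platform on top, 84 above the bench. Origin on the bench under the case; x points from front (panel) to back, y to the left seen from the front, z up. Steel strips on the platform, 14 tall at the back (the stop) and left, 10 at the right, guide the block along x with 1.5 play a side
- block_home (a point): point fixed on the mixer, at (10, 30, 105) in its frame: block_center is here (within 1.5 sideways) when the block is home, its foot flange against the back stop
- block_center (a point): middle of the length and width of the loose aluminium tube block (about 0.7 kg), 21 above its underside; axes as the mixer's. From here it reaches 40 to front and back, 60 to left and right. From 26 right of here leftwards it is 42 tall and holds 16 capped tubes (caps 50 above the underside); the rest is a bare shoulder 24 tall. It starts 25 to 45 short of home and slides at about 2 to 3 N
- block_front (a point): centre of the broad upright front face of the block's tall left part (86 wide, 42 tall), the face to push; 21 above the block's underside (105 above the bench); 40 to the front and 17 to the left of block_center. The platform in front of it is bare
- clamp_handle (a joint): toggle clamp's handle, rad: 0 open (grip upright), growing as the grip swings outward (mixer's -y) and down; the grip rises 1.571 minus this above level. 1.466: lock stop. Stays put below 0.6, then sinks freely to 1.0, where the foot meets the block's shoulder; resistance peaks at 5 N at the grip near 1.12; dead point 1.33, then it snaps to the stop; let go earlier it springs back to 1.0
- handle_grip (a point): point on the middle line of the handle's black rubber grip, 95 from the hinge and 22 short of the grip's end; moves with the handle. The grip is a bar 75 long, 22 wide (along the mixer's x) and 14 thick in the plane of the swing. When locked this point is at (10, -184, 108) in the mixer's frame, outside the case, with bare bench below
- handle_hinge (a point): the handle's hinge, fixed on the mixer at (10, -90, 98) in its frame; its axis runs along the mixer's x. While the clamp is open its steel arm stands up slanting over the block's shoulder, 10 to 90 inward (+y) of the hinge, with its top about 185 above the bench; the upright handle's end is at 215
- clamp_foot: the round rubber foot, 18 in diameter, under the end of the clamp's arm; origin at the centre of its lower face. It is sprung, and presses on the block's shoulder with about 28 N when the clamp is locked on the home block
- beaker: loose bystander, to be left alone: glass beaker, 54 wide, 75 tall; origin at the centre of its underside
- bottle: loose bystander, to be left alone: amber jar with a black cap and a paper label, 60 in diameter, 115 tall; origin at the centre of its underside
- bottle_small: loose bystander, to be left alone: clear glass jar with a black cap, 44 in diameter, 75 tall; origin at the centre of its underside
- tip_box: loose bystander, to be left alone: box of pipette tips, blue with a clear lid, 85 x 122, 67 tall; origin at the centre of its underside
- tube_rack: loose bystander, to be left alone: small wire rack with purple-filled tubes, 103 x 53, 65 tall; origin at the centre of its underside
- dishes: loose bystander, to be left alone: stack of three clear petri dishes, 90 in diameter, 42 tall; origin at the centre of its underside
- timer: loose bystander, to be left alone: white bench timer, 68 x 64, 18 tall, lying flat; origin at the centre of its underside

How it is judged:
By the outcome, as a careful person would: the job done as asked, in the order asked, and still so for the second after the job is handed in, with the robot touching nothing.
It also fails if it takes over 45 s, if anything falls off the work surface, if the arm or the gripper's body presses on something with over 40 N, if the wrist force passes 120 N, or if a joint passes its speed limit or range.

## Working session

There is one attempt and no reset: what is moved stays moved. The work goes in short steps, Python scripts to look and compute and a tool call to move; the robot and the scene stay as the last step left them, time stands still between calls to the robot, and variables do not carry over. Pictures are saved under pics/ and viewed, about 8 in all and at most 12, crops included, and the job is handed in when it is done.

Besides the shell and the picture viewer there is one more tool, called after "Emit:" by a JSON object that holds its "api" and its "payload", one argument or row to a line. play_rows: Moves the arm, as the interface text tells. Its arguments: {"type":"object","properties":{"series":{"type":"array"},"squeeze":{"type":"number"}},"required":["series"]}

```bash
mkdir -p pics
cat > h.py <<'E'
import numpy as np, cv2
from rig import *
def K(im):
    f=240/np.tan(np.radians(im["vfov"])/2); return np.array([[f,0,im["cx"]],[0,f,im["cy"]],[0,0,1]])
def proj(im,P):
    R=cv2.Rodrigues(np.array(im["rvec"],float))[0]; c=(R@np.atleast_2d(P).T).T+np.array(im["tvec"]); p=(K(im)@c.T).T; return p[:,:2]/p[:,2:]
def ray(im,uv):
    R=cv2.Rodrigues(np.array(im["rvec"],float))[0]; o=-R.T@np.array(im["tvec"]); d=R.T@np.linalg.inv(K(im))@np.array([uv[0],uv[1],1.]); return o,d/np.linalg.norm(d)
def atz(im,uv,z):
    o,d=ray(im,uv); return o+d*(z-o[2])/d[2]
def tri(i1,u1,i2,u2):
    o1,d1=ray(i1,u1);o2,d2=ray(i2,u2)
    s=np.linalg.lstsq(np.c_[d1,-d2],o2-o1,rcond=None)[0]; a=o1+d1*s[0];b=o2+d2*s[1]; return (a+b)/2,np.linalg.norm(a-b)
def save(im,n): cv2.imwrite(f"pics/{n}.png",im["pixels"][:,:,::-1])
E
python3 - <<'E'
from h import *
print(get_state())
ims={n:get_image(n) for n in("scene","side")}
for n,im in ims.items():
    save(im,n+"0"); o,_=ray(im,(320,240)); print(n,o,im["vfov"],im["rvec"])
for l in("mixer","block_front","handle_grip","clamp_foot","beaker","bottle","bottle_small","tip_box","tube_rack","dishes","timer"):
  for n,im in ims.items():
    r=masks_of(im,l)
    for q in r[:2]:
        print(l,n,round(q["p"],2),np.round(q["xy"]),q["region"].sum(),np.round(atz(im,q["xy"],0.03),3))
E
```

```text
{'clock': 0.0, 'qpos': array([ 9.91977360e-01,  2.76590868e-01,  1.50616300e+00,  4.56751336e-05,
        1.36069858e+00, -1.21008847e-01]), 'qd': array([-0.00104117,  0.000711  , -0.00079327,  0.00081847, -0.00180126,
       -0.00031386]), 'effort': array([ 9.86648556e-04, -4.16760814e+01, -2.45800692e+01, -1.18270427e-04,
        1.10330171e-02, -1.03466351e-05]), 'position': array([0.25384898, 0.51535055, 0.24143015]), 'ee_rot': array([ 3.72029583e-04,  8.49114872e-01,  5.28207412e-01, -8.52525504e-04]), 'contact_force': array([-0.24163148,  0.13611965, -0.1228512 ]), 'moment': array([-0.01037853, -0.02495503,  0.00352454]), 'width': 0.08535931740601996}
scene [1.38405723 0.01946928 0.65688162] 50.804488702055224 [ 1.61473729  1.579589   -0.84648303]
side [0.53244062 0.91608663 0.77139754] 53.874320305746764 [ 0.10553536 -2.77398515  1.41059906]
mixer scene 0.75 [339. 300.] 9506 [0.602 0.093 0.03 ]
mixer side 0.65 [267. 253.] 965 [ 0.729 -0.029  0.03 ]
mixer side 0.56 [323. 296.] 8935 [0.576 0.118 0.03 ]
block_front side 0.64 [332. 277.] 1580 [0.559 0.049 0.03 ]
handle_grip scene 
[... 878 characters left out ...]
 330.] 3757 [0.689 0.347 0.03 ]
tip_box scene 0.44 [296. 328.] 2033 [0.683 0.009 0.03 ]
tip_box side 0.57 [252. 370.] 3683 [0.699 0.337 0.03 ]
tube_rack scene 0.67 [452. 285.] 1251 [0.552 0.332 0.03 ]
tube_rack scene 0.44 [358. 260.] 2535 [0.461 0.145 0.03 ]
tube_rack side 0.97 [327. 377.] 2083 [0.554 0.342 0.03 ]
tube_rack side 0.7 [320. 296.] 9256 [0.582 0.119 0.03 ]
dishes scene 0.84 [264. 252.] 1253 [ 0.426 -0.065  0.03 ]
dishes scene 0.56 [292. 237.] 457 [ 0.361 -0.004  0.03 ]
dishes side 0.78 [392. 255.] 857 [ 0.409 -0.049  0.03 ]
dishes side 0.18 [399. 326.] 792 [0.408 0.199 0.03 ]
timer side 0.82 [397. 327.] 747 [0.412 0.203 0.03 ]
timer side 0.55 [328. 376.] 1840 [0.552 0.34  0.03 ]
```

Run:
```python
import cv2
for n,(x,y,w,h) in {"scene":(180,180,340,220),"side":(200,170,240,240)}.items():
    i=cv2.imread(f"pics/{n}0.png")[y:y+h,x:x+w]; s=min(800/w,600/h); cv2.imwrite(f"pics/{n}0c.png",cv2.resize(i,None,fx=s,fy=s,interpolation=cv2.INTER_CUBIC)); print(n,s)
```

```text
scene 2.3529411764705883
side 2.5
```

View pics/scene0c.png

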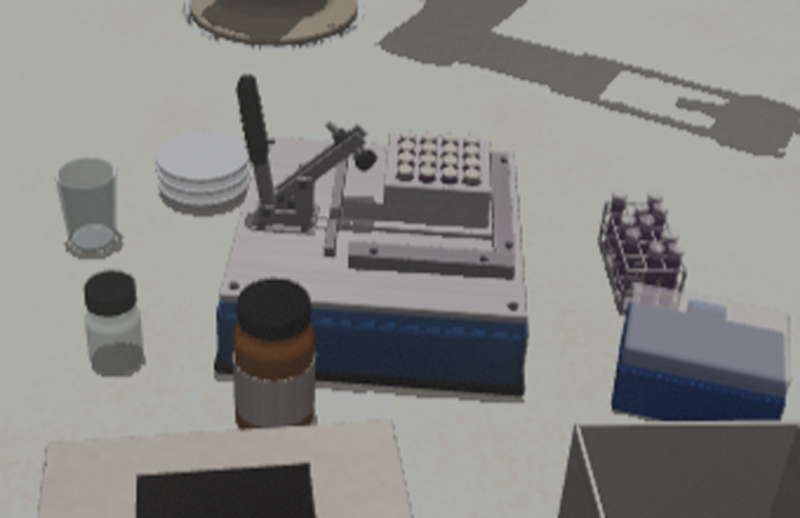

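View pics/side0c.png

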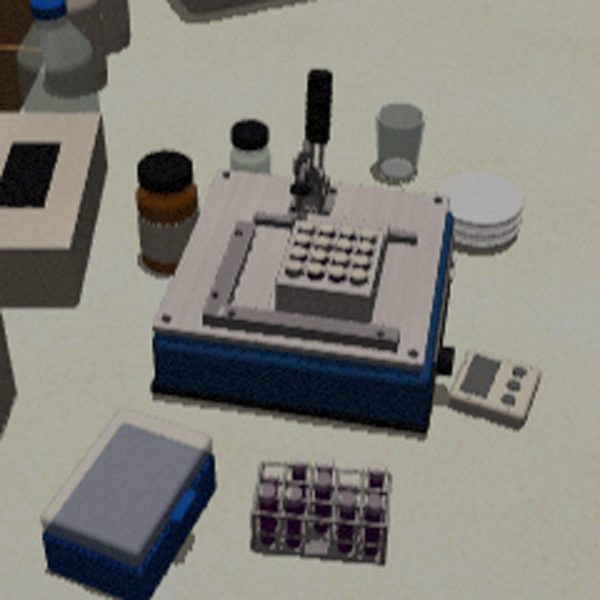

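```bash
cat >> h.py <<'E'
def M2W(p,P):
    c,s=np.cos(p[2]),np.sin(p[2]); P=np.atleast_2d(P)/1000.; return np.c_[p[0]+c*P[:,0]-s*P[:,1],p[1]+s*P[:,0]+c*P[:,1],P[:,2]]
E
python3 - <<'E'
from h import *
from scipy.optimize import least_squares
sc,si=get_image("scene"),get_image("side")
S=[((-120,120,84),(432,363)),((120,120,84),(155,332)),((-120,-120,84),(452,207)),((120,-120,84),(222,172)),((120,120,0),(153,391)),((-120,120,0),(428,431))]
C=[((120,-120,84),(220,303)),((120,120,84),(527,313)),((120,-120,0),(218,370)),((120,120,0),(524,396)),((-120,120,84),(517,150)),((-120,-120,84),(257,138))]
PS=np.array([a for a,_ in S],float);US=np.array([b for _,b in S])/2.5+[200,170]
PC=np.array([a for a,_ in C],float);UC=np.array([b for _,b in C])/(800/340)+[180,180]
f=lambda p:np.r_[(proj(si,M2W(p,PS))-US).ravel(),(proj(sc,M2W(p,PC))-UC).ravel()]
r=least_squares(f,[.6,.1,0],loss="soft_l1"); p=r.x; print(p,np.round(f(p).reshape(-1,2),1))
ht,e=tri(sc,np.array([247,77])/(800/340)+180,si,np.array([320,71])/2.5+[200,170]); print("handle top",ht,e,"pred",M2W(p,[(10,-90,215)]))
# block: visible top corners of tall part z=126: scene  back-left (491,188), back-right(386,188); side back-left(281,290)...
print("scene BL",atz(sc,np.array([491,188])/(800/340)+180,.126),"BR",atz(sc,np.array([387,187])/(800/340)+180,.126))
u=lambda a,b:np.array([a,b])/2.5+[200,170]
print("side BL",atz(si,u(279,289),.126),"FL",atz(si,u(377,297),.126),"BR",atz(si,u(293,222),.126),"FR",atz(si,u(386,228),.126))
print("home tall corners BL,FL,BR,FR",M2W(p,[(50,90,126),(-30,90,126),(50,4,126),(-30,4,126)]))
print("bf home",M2W(p,[(-30,47,105)]), "grip locked",M2W(p,[(10,-184,108)]))
for n,im in(("scene",sc),("side",si)):
    a=im["pixels"][:,:,::-1].copy()
    a=cv2.resize(a,None,fx=2.5,fy=2.5)
    for Q in((120,120,84),(-120,120,84),(-120,-120,84),(120,-120,84),(10,-90,98),(10,-90,215),(50,90,126),(-30,90,126),(50,4,126),(-30,4,126)):
        q=proj(im,M2W(p,Q))[0]*2.5; cv2.circle(a,(int(q[0]),int(q[1])),3,(0,0,255),1)
    x,y=(430,430) if n=="scene" else(480,400)
    cv2.imwrite(f"pics/ov_{n}.png",a[y:y+560,x:x+560])
a=np.hstack([cv2.imread("pics/ov_scene.png"),cv2.imread("pics/ov_side.png")]);cv2.imwrite("pics/ov.png",cv2.resize(a,(800,400)))
E
```

```text
[ 0.57351309  0.09823893 -0.10441761] [[ 0.9  1.8]
 [-3.1 -0.9]
 [ 1.1 -5.9]
 [-3.3 -2.6]
 [ 0.3  3.5]
 [-0.5  2.8]
 [-1.9 -4.2]
 [ 3.4  0.2]
 [ 0.2  2.5]
 [-0.5  0.2]
 [-0.3 -2.6]
 [-0.4 -3.9]]
handle top [ 0.57520777 -0.01110062  0.21229837] 0.0003979947607348192 pred [[0.5740781  0.00768684 0.215     ]]
scene BL [0.60058365 0.18334066 0.126     ] BR [0.59935051 0.0999156  0.126     ]
side BL [0.59565392 0.19237178 0.126     ] FL [0.51541226 0.19573866 0.126     ] BR [0.59086013 0.1033844  0.126     ] FR [0.50915963 0.10525987 0.126     ]
home tall corners BL,FL,BR,FR [[0.63262128 0.18253734 0.126     ]
 [0.553057   0.19087557 0.126     ]
 [0.62365767 0.09700574 0.126     ]
 [0.5440934  0.10534398 0.126     ]]
bf home [[0.5485752  0.14810978 0.105     ]] grip locked [[ 0.56428067 -0.08580119  0.108     ]]
```

View pics/ov.png

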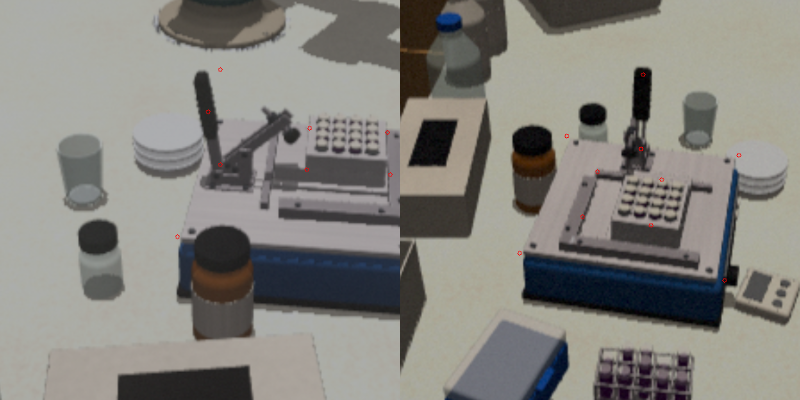

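Run:
```python
from h import *
sc,si=get_image("scene"),get_image("side")
C=lambda a,b:np.array([a,b])/(800/340)+180
S=lambda a,b:np.array([a,b])/2.5+[200,170]
for n,c,s in(("scrBL",(513,306),(166,318)),("scrBR",(234,286),(226,175)),("scrFL",(505,155),(414,352)),("blkBL",(491,188),(279,289)),("caseBL0",(524,396),(153,391)),("platBL",(527,313),(155,332)),("platFL",(517,150),(432,363)),("platBR",(220,303),(222,172)),("handletop",(247,77),(320,71)),("gripbottom",(258,165),(317,140)),("foot",(366,158),(300,187))):
    p,e=tri(sc,C(*c),si,S(*s)); print(n,np.round(p,4),round(e,4))
print([np.round(atz(si,S(*u),.084),4) for u in((166,318),(414,352),(438,200),(226,175))])
print([np.round(atz(sc,C(*u),.084),4) for u in((513,306),(234,286),(505,155))])
```

```text
scrBL [0.693  0.1898 0.0826] 0.003
scrBR [ 0.6671 -0.0208  0.0813] 0.0021
scrFL [0.4838 0.216  0.0844] 0.0032
blkBL [0.5955 0.1853 0.1212] 0.0027
caseBL0 [0.7079 0.2031 0.0057] 0.0055
platBL [0.6993 0.2011 0.0789] 0.0012
platFL [0.4703 0.2282 0.083 ] 0.0068
platBR [ 0.6743 -0.0327  0.0733] 0.0072
handletop [ 0.5752 -0.0111  0.2123] 0.0004
gripbottom [ 0.578  -0.005   0.1364] 0.007
foot [0.5872 0.0821 0.1472] 0.0031
[array([0.692 , 0.1896, 0.084 ]), array([0.4828, 0.2136, 0.084 ]), array([0.4583, 0.0053, 0.084 ]), array([ 0.6662, -0.0187,  0.084 ])]
[array([0.6965, 0.19  , 0.084 ]), array([ 0.6719, -0.02  ,  0.084 ]), array([0.4855, 0.2167, 0.084 ])]
```

Emit:
{"api": "play_rows", "payload": {
  "series": [
    {"dx":19,"dy":-30,"dz":0,"turn":0.05,"fingers":1},
    {"dx":19,"dy":-30,"dz":0,"turn":0.05,"fingers":1},
    {"dx":19,"dy":-30,"dz":0,"turn":0.05,"fingers":1},
    {"dx":19,"dy":-30,"dz":0,"turn":0.05,"fingers":1},
    {"dx":19,"dy":-30,"dz":0,"turn":0.05,"fingers":1},
    {"dx":19,"dy":-30,"dz":0,"turn":0.05,"fingers":1},
    {"dx":19,"dy":-30,"dz":0,"turn":0.04,"fingers":1},
    {"dx":19,"dy":-30,"dz":0,"fingers":1},
    {"dx":19,"dy":-30,"dz":0,"fingers":1},
    {"dx":19,"dy":-30,"dz":0,"fingers":1},
    {"dx":19,"dy":-30,"dz":0,"fingers":1},
    {"dx":9,"dy":-25,"dz":0,"fingers":1},
    {"fingers":1},
    {"fingers":1}
  ]
}}

```text
invalid input at $.series[7]: expected keys fingers, dx, dy, dz, turn
```

Emit:
{"api": "play_rows", "payload": {
  "series": [
    {"dx":19,"dy":-30,"dz":0,"turn":0.05,"fingers":1},
    {"dx":19,"dy":-30,"dz":0,"turn":0.05,"fingers":1},
    {"dx":19,"dy":-30,"dz":0,"turn":0.05,"fingers":1},
    {"dx":19,"dy":-30,"dz":0,"turn":0.05,"fingers":1},
    {"dx":19,"dy":-30,"dz":0,"turn":0.05,"fingers":1},
    {"dx":19,"dy":-30,"dz":0,"turn":0.05,"fingers":1},
    {"dx":19,"dy":-30,"dz":0,"turn":0.04,"fingers":1},
    {"dx":19,"dy":-30,"dz":0,"turn":0,"fingers":1},
    {"dx":19,"dy":-30,"dz":0,"turn":0,"fingers":1},
    {"dx":19,"dy":-30,"dz":0,"turn":0,"fingers":1},
    {"dx":19,"dy":-30,"dz":0,"turn":0,"fingers":1},
    {"dx":9,"dy":-25,"dz":0,"turn":0,"fingers":1},
    {"dx":0,"dy":0,"dz":0,"turn":0,"fingers":1},
    {"dx":0,"dy":0,"dz":0,"turn":0,"fingers":1}
  ]
}}

```text
clock: 2.57
position: [0.4795, 0.1454, 0.2433]
ee_rot: [0.0, 0.74, 0.673, 0.003]
contact_force: [-0.4, 0.9, 0.6]
width: -0.0
```

```bash
cat >> h.py <<'E'
from scipy.spatial.transform import Rotation as Ro
def wrist():
    s=get_state(); im=get_image("wrist"); q=s["ee_rot"]; T=np.eye(4); T[:3,:3]=Ro.from_quat([q[1],q[2],q[3],q[0]]).as_matrix(); T[:3,3]=s["position"]
    W=np.linalg.inv(T@np.array(im["hand_eye"])); im["rvec"]=cv2.Rodrigues(W[:3,:3])[0].ravel(); im["tvec"]=W[:3,3]; return im
E
python3 - <<'E'
from h import *
im=wrist(); 
p=[.5755,.0975,-.1205]
a=im["pixels"][:,:,::-1].copy()
for Q in((105,105,84),(-105,105,84),(-105,-105,84),(105,-105,84),(10,-90,98),(10,-90,215),(10,90,126),(-70,90,126),(10,4,126),(-70,4,126)):
    q=proj(im,M2W(p,Q))[0]; print(Q,np.round(q)); cv2.circle(a,(int(q[0]),int(q[1])),4,(0,0,255),1)
cv2.imwrite("pics/w1.png",a)
for l in("block_front","handle_grip"):
    for r in masks_of(im,l)[:1]: print(l,r["p"],r["xy"],r["region"].sum())
E
```

```text
(105, 105, 84) [385. 442.]
(-105, 105, 84) [407. 216.]
(-105, -105, 84) [123. 209.]
(105, -105, 84) [151. 437.]
(10, -90, 98) [151. 355.]
(10, -90, 215) [ 66. 485.]
(10, 90, 126) [384. 382.]
(-70, 90, 126) [393. 282.]
(10, 4, 126) [266. 380.]
(-70, 4, 126) [265. 279.]
block_front 0.91 [277.0, 302.7] 11479
handle_grip 0.77 [107.3, 404.3] 2623
```

View pics/w1.png

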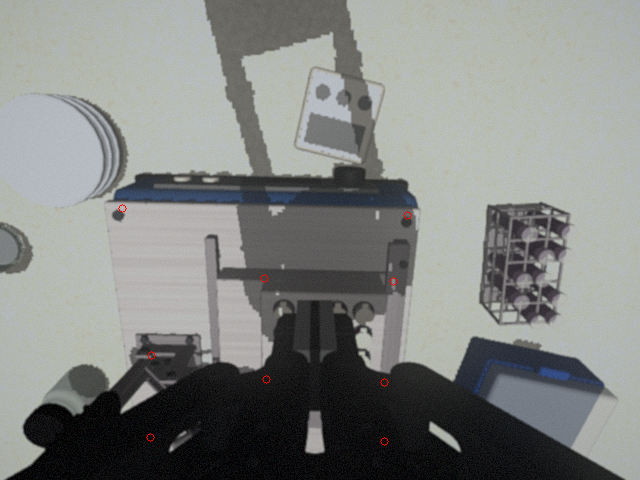

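Emit:
{"api": "play_rows", "payload": {
  "series": [
    {"dx":-3,"dy":15,"dz":-30,"turn":-0.025,"fingers":1},
    {"dx":0,"dy":0,"dz":-30,"turn":0,"fingers":1},
    {"dx":0,"dy":0,"dz":-30,"turn":0,"fingers":1},
    {"dx":0,"dy":0,"dz":-25,"turn":0,"fingers":1},
    {"dx":0,"dy":0,"dz":-15,"turn":0,"fingers":1},
    {"dx":0,"dy":0,"dz":0,"turn":0,"fingers":1},
    {"dx":0,"dy":0,"dz":0,"turn":0,"fingers":1}
  ]
}}

```text
clock: 3.3
position: [0.4719, 0.173, 0.1118]
ee_rot: [0.001, 0.743, 0.67, 0.007]
contact_force: [0.7, 0.4, 0.9]
width: -0.0003
```

Emit:
{"api": "play_rows", "payload": {
  "series": [
    {"dx":4,"dy":-6,"dz":0,"turn":-0.005,"fingers":1},
    {"dx":6,"dy":-6,"dz":0,"turn":0,"fingers":1},
    {"dx":6,"dy":-1,"dz":0,"turn":0,"fingers":1},
    {"dx":5,"dy":-0.6,"dz":0,"turn":0,"fingers":1},
    {"dx":5,"dy":-0.6,"dz":0,"turn":0,"fingers":1},
    {"dx":5,"dy":-0.6,"dz":0,"turn":0,"fingers":1},
    {"dx":5,"dy":-0.6,"dz":0,"turn":0,"fingers":1}
  ]
}}

```text
clock: 3.88
position: [0.5134, 0.1583, 0.1177]
ee_rot: [0.002, 0.744, 0.669, 0.011]
contact_force: [-2.6, 1.7, -0.0]
width: 0.0002
```

Emit:
{"api": "play_rows", "payload": {
  "series": [
    {"dx":4,"dy":-0.6,"dz":-2,"turn":0,"fingers":1},
    {"dx":4,"dy":-0.6,"dz":-2,"turn":0,"fingers":1},
    {"dx":4,"dy":-0.6,"dz":-1,"turn":0,"fingers":1},
    {"dx":4,"dy":-0.6,"dz":0,"turn":0,"fingers":1}
  ]
}}

```text
clock: 4.22
position: [0.527, 0.1556, 0.1115]
ee_rot: [-0.001, 0.744, 0.668, 0.007]
contact_force: [-4.0, -0.1, 1.0]
width: -0.0003
```

Emit:
{"api": "play_rows", "payload": {
  "series": [
    {"dx":3,"dy":-0.5,"dz":0,"turn":0,"fingers":1}
  ]
}}

```text
clock: 4.3
position: [0.5299, 0.1551, 0.1112]
ee_rot: [-0.001, 0.744, 0.668, 0.007]
contact_force: [-3.7, 1.4, 2.5]
width: -0.0002
```

Emit:
{"api": "play_rows", "payload": {
  "series": [
    {"dx":3,"dy":-0.4,"dz":0,"turn":0,"fingers":1},
    {"dx":3,"dy":-0.4,"dz":0,"turn":0,"fingers":1},
    {"dx":2,"dy":-0.3,"dz":0,"turn":0,"fingers":1}
  ]
}}

```text
clock: 4.55
position: [0.5381, 0.154, 0.1109]
ee_rot: [-0.002, 0.744, 0.668, 0.006]
contact_force: [-3.5, 1.1, 2.3]
width: -0.0002
```

Emit:
{"api": "play_rows", "payload": {
  "series": [
    {"dx":2,"dy":-0.3,"dz":0,"turn":0,"fingers":1}
  ]
}}

```text
clock: 4.63
position: [0.5403, 0.1537, 0.1109]
ee_rot: [-0.002, 0.744, 0.668, 0.006]
contact_force: [-4.2, 0.6, 2.8]
width: 0.0001
```

Emit:
{"api": "play_rows", "payload": {
  "series": [
    {"dx":2,"dy":-0.3,"dz":0,"turn":0,"fingers":1}
  ]
}}

```text
clock: 4.72
position: [0.5426, 0.1535, 0.1109]
ee_rot: [-0.002, 0.744, 0.668, 0.006]
contact_force: [-4.3, 1.1, 1.5]
width: 0.0001
```

Emit:
{"api": "play_rows", "payload": {
  "series": [
    {"dx":2,"dy":-0.3,"dz":0,"turn":0,"fingers":1}
  ]
}}

```text
clock: 4.8
position: [0.5448, 0.1532, 0.1109]
ee_rot: [-0.002, 0.744, 0.668, 0.007]
contact_force: [-2.9, 0.9, 1.3]
width: -0.0005
```

Emit:
{"api": "play_rows", "payload": {
  "series": [
    {"dx":2,"dy":-0.3,"dz":0,"turn":0,"fingers":1}
  ]
}}

```text
clock: 4.88
position: [0.5453, 0.1527, 0.1107]
ee_rot: [-0.003, 0.744, 0.668, 0.005]
contact_force: [-9.4, 0.8, 4.5]
width: -0.0001
```

Emit:
{"api": "play_rows", "payload": {
  "series": [
    {"dx":2,"dy":-0.3,"dz":0,"turn":0,"fingers":1}
  ]
}}

```text
clock: 4.97
position: [0.5454, 0.1524, 0.1105]
ee_rot: [-0.004, 0.744, 0.668, 0.003]
contact_force: [-7.7, 1.5, 4.4]
width: 0.0001
```

Emit:
{"api": "play_rows", "payload": {
  "series": [
    {"dx":2,"dy":-0.3,"dz":0,"turn":0,"fingers":1}
  ]
}}

```text
clock: 5.05
position: [0.5454, 0.1519, 0.1102]
ee_rot: [-0.006, 0.744, 0.668, 0.001]
contact_force: [-6.3, 0.3, 3.0]
width: -0.0003
```

Emit:
{"api": "play_rows", "payload": {
  "series": [
    {"dx":6,"dy":-0.5,"dz":0,"turn":0,"fingers":1},
    {"dx":6,"dy":-0.5,"dz":0,"turn":0,"fingers":1}
  ]
}}

```text
clock: 5.22
position: [0.5459, 0.1503, 0.109]
ee_rot: [-0.013, 0.744, 0.668, -0.009]
contact_force: [-15.9, 2.6, 8.0]
width: 0.0001
```

Emit:
{"api": "play_rows", "payload": {
  "series": [
    {"dx":-10,"dy":1.2,"dz":0,"turn":0,"fingers":1},
    {"dx":-20,"dy":3,"dz":0,"turn":0,"fingers":1},
    {"dx":-20,"dy":3,"dz":10,"turn":0,"fingers":1},
    {"dx":-10,"dy":0,"dz":35,"turn":0,"fingers":1},
    {"dx":0,"dy":0,"dz":40,"turn":0,"fingers":1},
    {"dx":0,"dy":0,"dz":40,"turn":0,"fingers":1},
    {"dx":0,"dy":0,"dz":35,"turn":0,"fingers":1},
    {"dx":0,"dy":0,"dz":10,"turn":0,"fingers":1},
    {"dx":0,"dy":0,"dz":0,"turn":0,"fingers":1}
  ]
}}

```text
clock: 5.97
position: [0.4912, 0.1554, 0.2861]
ee_rot: [-0.004, 0.744, 0.668, -0.0]
contact_force: [-0.2, -0.2, 0.3]
width: -0.0
```

Run:
```python
from h import *
s=get_state(); print(s["clock"],s["position"],s["ee_rot"])
A=[]
for n,(x,y,w,h) in {"scene":(270,200,140,105),"side":(250,190,140,105)}.items():
    im=get_image(n); a=im["pixels"][y:y+h,x:x+w,::-1]; A.append(cv2.resize(a,(560,420),interpolation=cv2.INTER_CUBIC)[:, :400] if 0 else cv2.resize(a,(400,300),interpolation=cv2.INTER_CUBIC))
im=wrist(); A2=cv2.resize(im["pixels"][:,:,::-1],(400,300))
cv2.imwrite("pics/h2.png",np.vstack([np.hstack(A),np.hstack([A2,np.zeros_like(A2)])]))
```

```text
5.9667 [0.49123654 0.15542393 0.28611621] [-3.71527390e-03  7.43715203e-01  6.68486226e-01 -2.40669170e-04]
```

View pics/h2.png

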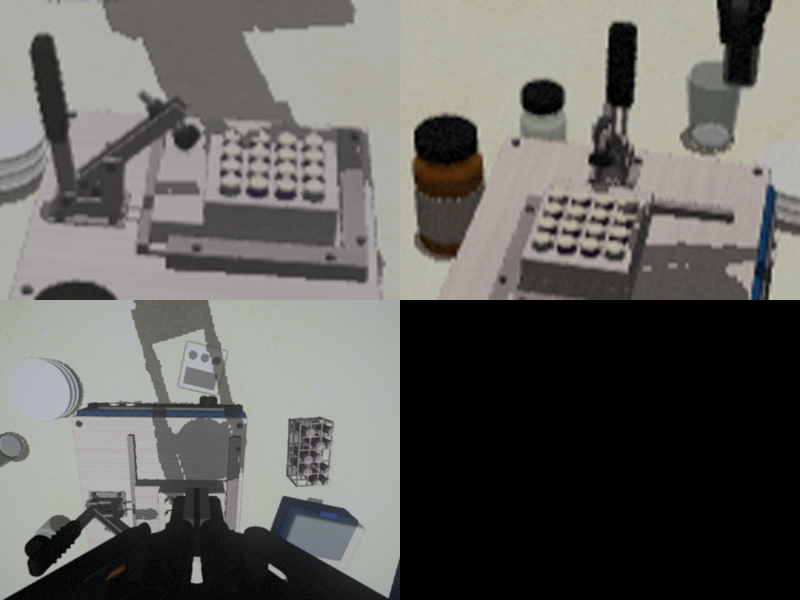

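Emit:
{"api": "play_rows", "payload": {
  "series": [
    {"dx":20,"dy":-27,"dz":0,"turn":0,"fingers":1},
    {"dx":20,"dy":-27,"dz":0,"turn":0,"fingers":1},
    {"dx":20,"dy":-27,"dz":0,"turn":0,"fingers":1},
    {"dx":15,"dy":-20,"dz":0,"turn":0,"fingers":1},
    {"dx":8,"dy":-10,"dz":0,"turn":0,"fingers":1},
    {"dx":0,"dy":0,"dz":0,"turn":0,"fingers":1},
    {"dx":0,"dy":0,"dz":0,"turn":0,"fingers":1}
  ]
}}

```text
clock: 6.7
position: [0.5682, 0.0405, 0.2646]
ee_rot: [-0.016, 0.743, 0.669, -0.014]
contact_force: [-0.5, 0.9, 0.7]
width: -0.0003
```

Emit:
{"api": "play_rows", "payload": {
  "series": [
    {"dx":8,"dy":-4,"dz":-15,"turn":0,"fingers":1},
    {"dx":4,"dy":-1,"dz":-20,"turn":0,"fingers":1},
    {"dx":0,"dy":0,"dz":-12,"turn":0,"fingers":1},
    {"dx":0,"dy":0,"dz":0,"turn":0,"fingers":1},
    {"dx":0,"dy":0,"dz":0,"turn":0,"fingers":1}
  ]
}}

```text
clock: 7.12
position: [0.575, 0.0417, 0.2131]
ee_rot: [-0.021, 0.741, 0.671, -0.016]
contact_force: [-0.3, 0.3, 0.5]
width: -0.0001
```

Run:
```python
from h import *
s=get_state(); print(s["clock"],s["position"],s["ee_rot"],s["contact_force"])
A=[]
for n,(x,y,w,h) in {"scene":(250,190,100,100),"side":(280,180,100,100)}.items():
    im=get_image(n); A.append(cv2.resize(im["pixels"][y:y+h,x:x+w,::-1],(400,400),interpolation=cv2.INTER_CUBIC))
cv2.imwrite("pics/h3.png",np.hstack(A))
```

```text
7.1167 [0.5750059  0.04167254 0.2130892 ] [-0.02065043  0.74110133  0.67089588 -0.01552753] [-0.27684607  0.31646182  0.54764642]
```

View pics/h3.png

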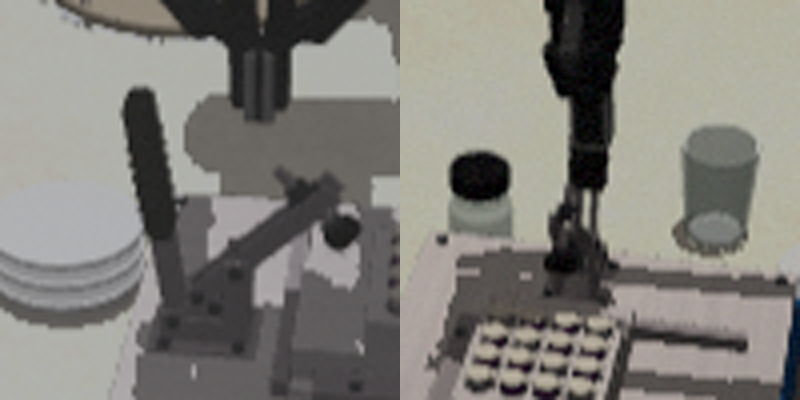

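Emit:
{"api": "play_rows", "payload": {
  "series": [
    {"dx":1,"dy":-8,"dz":-5,"turn":0,"fingers":1},
    {"dx":0,"dy":-8,"dz":-4,"turn":0,"fingers":1},
    {"dx":0,"dy":-8,"dz":0,"turn":0,"fingers":1},
    {"dx":-1,"dy":-8,"dz":0,"turn":0,"fingers":1},
    {"dx":-1,"dy":-8,"dz":0,"turn":0,"fingers":1}
  ]
}}

```text
clock: 7.63
position: [0.5753, 0.0001, 0.2074]
ee_rot: [-0.018, 0.74, 0.672, -0.013]
contact_force: [0.0, 0.1, -0.7]
width: -0.0002
```

Emit:
{"api": "play_rows", "payload": {
  "series": [
    {"dx":-1,"dy":-8,"dz":-4,"turn":0,"fingers":1},
    {"dx":-1,"dy":-8,"dz":-5,"turn":0,"fingers":1},
    {"dx":-1,"dy":-8,"dz":-5,"turn":0,"fingers":1},
    {"dx":0,"dy":0,"dz":0,"turn":0,"fingers":1}
  ]
}}

```text
clock: 7.97
position: [0.5721, -0.0297, 0.1931]
ee_rot: [-0.017, 0.741, 0.671, -0.013]
contact_force: [0.8, -0.4, 0.5]
width: 0.0
```

Emit:
{"api": "play_rows", "payload": {
  "series": [
    {"dx":-1,"dy":-8,"dz":-6,"turn":0,"fingers":1},
    {"dx":-1,"dy":-7,"dz":-7,"turn":0,"fingers":1},
    {"dx":0,"dy":-5,"dz":-7,"turn":0,"fingers":1},
    {"dx":0,"dy":0,"dz":0,"turn":0,"fingers":1}
  ]
}}

```text
clock: 8.3
position: [0.5694, -0.0523, 0.1705]
ee_rot: [-0.017, 0.741, 0.671, -0.013]
contact_force: [-0.5, -0.2, -0.2]
width: -0.0003
```

Run:
```python
from h import *
s=get_state(); print(s["clock"],s["position"],s["ee_rot"],s["contact_force"])
A=[]
for n,(x,y,w,h) in {"scene":(240,190,100,100),"side":(280,160,100,100)}.items():
    im=get_image(n); A.append(cv2.resize(im["pixels"][y:y+h,x:x+w,::-1],(400,400),interpolation=cv2.INTER_CUBIC))
cv2.imwrite("pics/h4.png",np.hstack(A))
```

```text
8.3 [ 0.56937918 -0.05231187  0.17052061] [-0.01724178  0.74140089  0.6707188  -0.01279582] [-0.49107635 -0.15836158 -0.15105841]
```

View pics/h4.png

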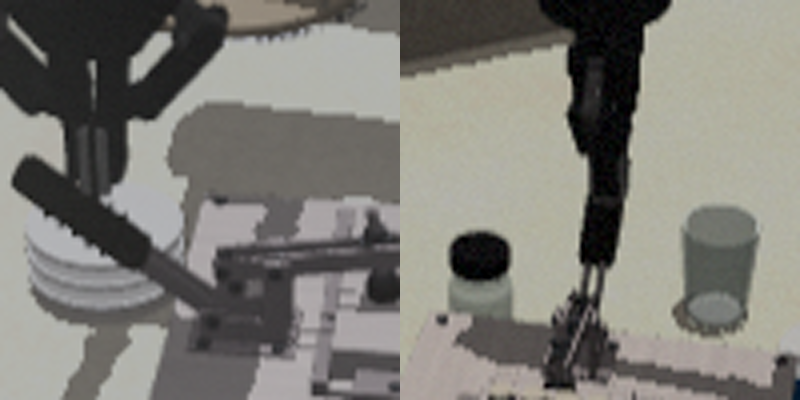

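Emit:
{"api": "play_rows", "payload": {
  "series": [
    {"dx":0,"dy":-4,"dz":-6,"turn":0,"fingers":1},
    {"dx":-1,"dy":-3,"dz":-7,"turn":0,"fingers":1},
    {"dx":0,"dy":-3,"dz":-7,"turn":0,"fingers":1}
  ]
}}

```text
clock: 8.65
position: [0.5707, -0.0614, 0.1528]
ee_rot: [-0.015, 0.741, 0.672, -0.01]
contact_force: [-1.9, 0.1, 7.3]
width: 0.0001
```

Emit:
{"api": "play_rows", "payload": {
  "series": [
    {"dx":0,"dy":-3,"dz":-7,"turn":0,"fingers":1},
    {"dx":-1,"dy":-2,"dz":-7,"turn":0,"fingers":1}
  ]
}}

```text
clock: 8.82
position: [0.5699, -0.0677, 0.1395]
ee_rot: [-0.014, 0.74, 0.672, -0.011]
contact_force: [-0.3, -0.5, 4.1]
width: -0.0001
```

Emit:
{"api": "play_rows", "payload": {
  "series": [
    {"dx":-1,"dy":-1,"dz":-6,"turn":0,"fingers":1},
    {"dx":0,"dy":-1,"dz":-6,"turn":0,"fingers":1}
  ]
}}

```text
clock: 8.98
position: [0.5688, -0.0702, 0.1265]
ee_rot: [-0.013, 0.74, 0.672, -0.011]
contact_force: [0.1, 0.4, -0.5]
width: -0.0001
```

Emit:
{"api": "play_rows", "payload": {
  "series": [
    {"dx":0,"dy":0,"dz":-4,"turn":0,"fingers":1}
  ]
}}

```text
clock: 9.07
position: [0.5689, -0.0706, 0.1232]
ee_rot: [-0.013, 0.74, 0.672, -0.011]
contact_force: [-8.1, 1.5, 39.3]
width: -0.0002
```

Emit:
{"api": "play_rows", "payload": {
  "series": [
    {"dx":0,"dy":0,"dz":-3,"turn":0,"fingers":1}
  ]
}}

```text
clock: 9.15
position: [0.5689, -0.0707, 0.1233]
ee_rot: [-0.012, 0.74, 0.672, -0.011]
contact_force: [-7.7, 2.2, 34.0]
width: -0.0002
```

Snapped and seated on the stop (z matches the locked pose). Retract.

Emit:
{"api": "play_rows", "payload": {
  "series": [
    {"dx":0,"dy":0,"dz":10,"turn":0,"fingers":1},
    {"dx":0,"dy":0,"dz":25,"turn":0,"fingers":1},
    {"dx":0,"dy":0,"dz":35,"turn":0,"fingers":1},
    {"dx":0,"dy":0,"dz":35,"turn":0,"fingers":1},
    {"dx":0,"dy":0,"dz":35,"turn":0,"fingers":1},
    {"dx":-15,"dy":0,"dz":15,"turn":0,"fingers":1},
    {"dx":-25,"dy":0,"dz":0,"turn":0,"fingers":1},
    {"dx":-25,"dy":0,"dz":0,"turn":0,"fingers":1},
    {"dx":-25,"dy":0,"dz":0,"turn":0,"fingers":1},
    {"dx":0,"dy":0,"dz":0,"turn":0,"fingers":1},
    {"dx":0,"dy":0,"dz":0,"turn":0,"fingers":1}
  ]
}}

```text
clock: 10.07
position: [0.4744, -0.0677, 0.2808]
ee_rot: [-0.015, 0.739, 0.673, -0.01]
contact_force: [0.0, -0.7, 0.3]
width: 0.0002
```

Run:
```python
from h import *
s=get_state(); print(s["clock"],s["position"],s["contact_force"])
A=[]
for n,(x,y,w,h) in {"scene":(200,190,220,165),"side":(200,160,220,165)}.items():
    im=get_image(n); A.append(cv2.resize(im["pixels"][y:y+h,x:x+w,::-1],(400,300),interpolation=cv2.INTER_CUBIC))
    print([ (r["p"],np.round(r["xy"])) for r in masks_of(im,"handle_grip")[:2]], proj(im,M2W([.578,.0975,-.1205],[10,-184,108])))
cv2.imwrite("pics/h5.png",np.hstack(A))
```

```text
10.0667 [ 0.47440499 -0.06773225  0.28082506] [ 0.00161119 -0.71218299  0.31090061]
[(0.76, array([263., 262.])), (0.43, array([218., 266.]))] [[246.93120142 257.3397172 ]]
[(0.69, array([330., 221.]))] [[332.60314153 218.61757506]]
```

View pics/h5.png

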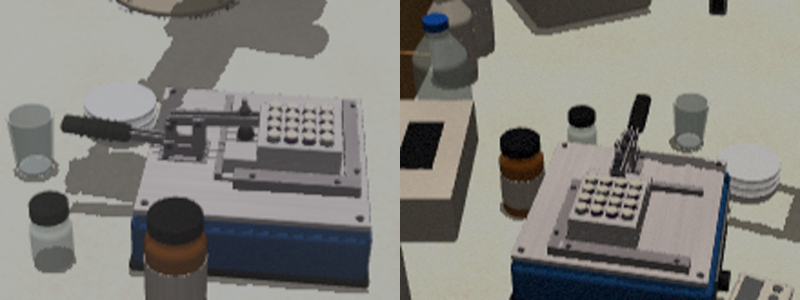

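```bash
python3 -c "
from rig import *
print(sign_off())"
```

```text
the job is handed in; nothing more can be done
None
```

The block is home against the back stop and the toggle clamp is locked on it. I handed the job in after about 10 s of robot time.

- **Block:** I pushed it straight back with the closed fingertips at about 3–4 N. It stopped moving within about 1 mm of the computed home position. A final push of about 16 N moved it only about 0.5 mm, and the pictures show it flush with the back stop.
- **Clamp:** I then swung the handle outward and down. The force rose to about 7 N, fell to zero past the dead point, then reached 39 N when the tips met the lock stop. That 39 N was at the fingertips, not the arm or gripper body, but it is close to the 40 N figure. The fingertip height there agreed with the locked pose to within about 3 mm.
- **Last checks:** After the arm backed off (contact force about zero), the pictures show the handle staying down, nearly level, the foot on the shoulder and the block at the stop. The bystanders in view look unmoved; the tip box and tube rack were outside the last picture, and I did not measure any of them.
- **Disagreements:**
  - The handle looked about 0.15 rad off upright at the start.
  - The grip's mask centre in the last scene view was about 17 pixels from the predicted locked grip point. That is probably because the mask covers the whole handle; in the side view they agree to about 3 pixels.
  - The tool tilted by up to about 0.05 rad during the moves, with no visible effect.

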